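Post a gift box through the sprung flap

ROBOT

A 6-joint arm with a two-finger parallel gripper is mounted at the origin on the work surface. World frame = base frame: x ahead of the robot, y to its left, z up, the work surface at z = 0. Lengths are in m, angles in degrees, forces in N, time in s.
With the tool pointing down it reaches from about 0.4 to 0.825 m from the base axis. Payload 7 kg.
Tool frame: the origin (TCP) lies at the very end of the fingers, on their centre line; the grasp point (between the pads) lies 19 mm behind it (ctrl.pinch_z is the distance from the TCP to the grasp point, in m); z points along the fingers, x is the direction in which the jaws open and shut, and the axes are right-handed (so a half turn about z gives the same grasp; the last joint's range is limited). The gripper opens to 88 mm and grips with 3 to 60 N. Pads are 19 mm wide; open, the fingers measure 130 mm over their backs; the gripper's body (78 mm by 193 mm) begins 47 mm behind the grasp point.
Start: joints at [-51.675, 20.546, 0.682, 0, -70.136, -16.507], TCP at [0.251, -0.627, 0.227] pointing down, gripper open.
Joint ranges: [-176.03, 176.03], [-82.01, 121.73], [-58.28, 71.71], [-173.87, 95.51], [-174.79, -0.11], [-173.66, 173.66]. Speed limits (degrees/s): [136.94, 136.94, 172.46, 180, 180, 180].

INTERFACE

Orientations are given as [roll, pitch, yaw] about the fixed x, y, z axes, in that order (R = Rz(yaw) Ry(pitch) Rx(roll)).
In Python, from plant import ctrl gives the robot as it stands.
- The arm moves only by the tool carry_out, never from a script. Its argument "increments" is a list of rows, each a list of 7 numbers: the turn, a rotation vector about the world's x, y, z in degrees, then the shift along the world's x, y, z in mm, then the closure, from 0 (fully open) to 1 (shut). In form: [[ax, ay, az, dx, dy, dz, grip], ...]. A call has 1 to 20 rows; each row is the pose to reach, as a shift and turn from the pose commanded when the call began; what a row does not reach only later rows make up. A row lasts 1/8 s, in which the tool goes at most 62.5 mm and 10.7 degrees, less where a joint would pass 70% of its speed; a pose out of reach is approached as far as the arm can. A call with a gripper value outside its range is refused whole. The fingers move at their own pace and stop on an object; the grip force is fixed at half the most. Time passes only in rows, so rows that repeat a pose let the fingers close. It gives the time, the measured TCP pose, the force and the opening at its end, in the units of the state.
- ctrl.get_obs(): the state, without advancing time (a new reading comes with each control period).
- ctrl.snapshot(name): name is "scene" or "top"; returns a dict with "pixels" (384x512x3 uint8, blue, green, red), "intrinsics" (3x3 intrinsics, pixels), "dist" ([k1, k2, p1, p2, k3] as OpenCV has them; the pictures are not rectified), "rvec" (rotation vector, rad) and "tvec" (3), from world to camera coordinates, as OpenCV has them. Camera axes: x right, y down, z forward; pixel columns grow to the right and rows downward; lengths in m; the calibration is good to about 2 mm. A picture is of the moment at which its call begins. There is no depth.
- ctrl.close_job(): hands the job in, once; it reports no verdict.
Trained networks look in a picture, given as the dict that the camera call returned (one of the last four; its "shot" number tells which), for a name from the list of things; names that differ only in an ending like _2 or _b are one class to them, and where a whole thing is asked for, a point or a joint stands for the part that bears it (a point fixed in the world has none). Each returns a list of dicts, best first, with "confidence" (0 to 1); they miss things now and then, are a little off and sometimes report something else, mostly with a low value. They report only what shows in the picture. A call takes as long as a camera call. They do not tell look-alikes from the thing itself.
- ctrl.search_frame(picture, label): "centre" ([x, y, z] in m, in world coordinates, good to about 4 mm: the middle of the surface that is visible of it).
- ctrl.outline_of(picture, label): "pixels" (384x512 bool, what is visible of it).
The state is a dict: "clock": time; "joint_pos": joint angles; "qvel": joint speeds; "tau": joint torques, N m; "tool_pos": TCP position; "orientation": TCP orientation; "force": force on the tool from outside, world axes, zero at the start; "moment": the same for the moment, N m; "opening": finger opening in m.
Only numpy, scipy, OpenCV 4.12 (cv2) and the standard library are available. Lean on these libraries where they do the work, as an engineer would, in place of code of your own. Each camera call takes 0.05 s, during which the arm holds its last target. There are 200 camera calls.

TASK

Post the small burgundy gift box into the drop box on the shop counter: with one fingertip push the copper spring flap inwards and hold it open, and with the other finger push the gift box along the deck and through the opening until it drops inside, then withdraw so that the flap swings shut behind it. The gift box is only pushed, gently, never lifted or squeezed, and the flap must not touch it while it is on the deck; leave the three ornaments standing beside the drop box alone.

Things in the scene. Friction and masses are not known exactly. Their poses are not given: they have to be found in the camera images.
- dropbox: Drop box, fixed to the counter, 368 mm long (x), 152 mm wide (y): cream deck in front, open-topped burgundy bin behind, flap between. Origin on the counter under the middle of the flap opening; +x is the direction in which things are pushed in, +y left when looking that way, z up. Nothing roofs the opening: fingers pointing down can pass through it; keep the gripper's body above z = 110 mm.
- deck (a point): Middle of the solid deck's top, 60 mm above the counter; axes as the drop box. The deck runs from drop box x = -200 to 0 mm, where it ends in a sharp edge. On it lie two brass guide strips along x, 6 mm wide, 5 mm high, centred at y = +35 and -35 mm (64 mm clear between them), from x = -192 to -8 mm.
- bin_floor (a point): Middle of the bin's lined floor, 8 mm above the counter; axes as the drop box. Inside, the bin spans drop box x 0 to 160 mm and y -68 to +68 mm; walls 8 mm thick, top 100 mm above the counter.
- gate (a point): Middle of the opening on the far edge of the deck, at deck height (60 mm above the counter); axes as the drop box. Burgundy door posts 12 mm square stand either side at drop box x = 2 mm, y = +68 and -68 mm, 43 mm high above the deck.
- flap_hinge (a point): On the flap's upright hinge axis, at drop box x = 0, y = +60 mm (left post), at half the flap's height (83 mm above the counter); axes as the drop box.
- flap (a joint): Angle of the copper flap, rad: 0 shut, grows as it swings inwards (to drop box +x only), stop at 1.5. Upright plate 5 mm thick, from 3 to 43 mm above the deck; shut, it runs at x = 0 from the hinge across the opening to y = -59 mm. A spring always shuts it: 0.024 N m at 0 rising to 0.07 N m at 1.2 rad, that is 0.4 to 1 N at a finger in mid-opening.
- giftbox_center (a point): Centre of the small burgundy gift box with a white band, rigid, 32 mm (its x) by 46 mm (its y) by 36 mm high, 60 to 130 g. At first it stands loose on the deck between the strips, centre 78 mm above the counter and 80 to 110 mm before the flap, its x within 0.15 rad of the drop box's. It drops to the bin floor once its centre is past the deck's edge, and then lies below the flap.
- cone_center (a point): Ornament to be left alone: white porcelain cone with a copper tip, 64 mm across, 125 mm high; point on its axis 45 mm above the counter.
- dome_center (a point): Ornament to be left alone: polished steel dome with a knob, 68 mm across, 90 mm high; point on its axis 45 mm above the counter.
- mill_center (a point): Ornament to be left alone: black pepper mill with a steel top, 44 mm across, 100 mm high; point on its axis 45 mm above the counter.
There are look-alikes about, which are no part of the job. Of the things that look like the part that bears giftbox_center, the largest one is meant.

How it is judged (in metres and radians):
On the way, in this order (a step that is already met when the one before it is completed fails the run):
1. a finger holds the flap at least 0.4 rad open while the gift box is still on the deck (value of joint flap above 0.4 rad and contact force between the fingers and flap above 0.1 N and z of giftbox_center in the frame of dropbox above 0.065 m and x of giftbox_center in the frame of dropbox below 0.01 m), for 0.1 s.
2. the gift box drops into the bin (z of giftbox_center in the frame of dropbox below 0.045 m and x of giftbox_center in the frame of dropbox above 0.005 m), for 0.1 s.
At the end, for the whole second after the job is handed in: The gift box lies at rest inside the bin, any side up, its centre below 45 mm over the counter and within the bin's walls, and the flap has swung shut (below 0.06 rad) (all of step 2 and x of giftbox_center in the frame of dropbox below 0.155 m and y of giftbox_center in the frame of dropbox between -0.065 and 0.065 m and linear speed of giftbox below 0.02 m/s and value of joint flap below 0.06 rad); the robot touches nothing.
It fails at once if the gift box touches the flap (over 0.2 N) while it is on the deck (contact force between giftbox and flap above 0.2 N and z of giftbox_center in the frame of dropbox above 0.068 m).
It fails at once if the gift box is lifted (its centre more than 15 mm above where it stands on the deck) (z of giftbox_center in the frame of dropbox above 0.093 m).
It fails at once if the gift box is squeezed or struck (over 18 N from the fingers) (contact force between the fingers and giftbox above 18 N).
It fails at once if the gift box falls off the side of the deck (y of giftbox_center in the frame of dropbox above 0.075 m or y of giftbox_center in the frame of dropbox below -0.075 m).
It fails at once if an ornament is moved more than 15 mm (distance of any of cone_center, dome_center, mill_center from where it was at the start of the episode above 0.015 m).
It also fails if it takes over 42 s, if anything falls off the work surface, if the arm or the gripper's body presses on something with over 40 N, if the wrist force passes 120 N, or if a joint passes its speed limit or range.

## Working session

There is one attempt and no reset: what is moved stays moved. The work goes in short steps, Python scripts to look and compute and a tool call to move; the robot and the scene stay as the last step left them, time stands still between calls to the robot, and variables do not carry over. Pictures are saved under pics/ and viewed, about 8 in all and at most 12, crops included, and the job is handed in when it is done.

Besides the shell and the picture viewer there is one more tool, called after "Call:" as name([rows], argument=value, ...), one row to a line, values as JSON. carry_out: Moves the arm, as the interface text tells. Its arguments: {"type":"object","properties":{"increments":{"type":"array"}},"required":["increments"]}

```bash
mkdir -p pics; cat > h.py <<'E'
import numpy as np, cv2
from plant import ctrl
def proj(s,P):
    return cv2.projectPoints(np.array(P,float).reshape(-1,3),np.array(s['rvec'],float),np.array(s['tvec'],float),np.array(s['intrinsics'],float),np.array(s['dist'],float))[0][:,0]
def ray(s,uv,z):
    R=cv2.Rodrigues(np.array(s['rvec'],float))[0];t=np.array(s['tvec'],float).ravel()
    n=cv2.undistortPoints(np.array(uv,float).reshape(-1,1,2),np.array(s['intrinsics'],float),np.array(s['dist'],float))[:,0]
    d=np.c_[n,np.ones(len(n))]@R; c=-R.T@t
    return c+d*((z-c[2])/d[:,2])[:,None]
E
python3 - <<'E'
from h import *
a=ctrl.snapshot('scene');b=ctrl.snapshot('top')
cv2.imwrite('pics/scene.png',a['pixels']);cv2.imwrite('pics/top.png',b['pixels'])
for s,n in((a,'scene'),(b,'top')):
  for l in('dropbox','flap','giftbox_center','cone_center','dome_center','mill_center'):
    for r in ctrl.search_frame(s,l)[:4]:
      print(n,l,np.round(r['centre'],3),round(r['confidence'],2),proj(s,r['centre']).round())
o=ctrl.get_obs();print(o['clock'],o['tool_pos'],o['orientation'],o['opening'])
E
```

```text
scene dropbox [ 0.586 -0.143  0.06 ] 0.7 [[226. 233.]]
scene flap [ 0.555 -0.133  0.092] 0.67 [[219. 211.]]
scene giftbox_center [ 0.57  -0.314  0.025] 0.83 [[150. 288.]]
scene giftbox_center [ 0.627 -0.261  0.02 ] 0.8 [[192. 292.]]
scene giftbox_center [ 0.481 -0.143  0.092] 0.61 [[192. 196.]]
scene cone_center [0.541 0.036 0.052] 0.57 [[272. 189.]]
scene dome_center [0.444 0.003 0.055] 0.57 [[233. 176.]]
scene mill_center [ 0.471 -0.303  0.066] 0.93 [[123. 240.]]
scene mill_center [ 0.554 -0.133  0.093] 0.75 [[219. 211.]]
top dropbox [ 0.542 -0.126  0.057] 0.88 [[308. 183.]]
top flap [ 0.548 -0.127  0.101] 0.58 [[310. 177.]]
top giftbox_center [ 0.466 -0.131  0.099] 0.72 [[314. 212.]]
top giftbox_center [ 0.614 -0.253  0.024] 0.69 [[353. 156.]]
top giftbox_center [ 0.566 -0.315  0.023] 0.43 [[378. 173.]]
top giftbox_center [ 0.542 -0.128  0.06 ] 0.19 [[309. 183.]]
top cone_center [0.525 0.044 0.04 ] 0.94 [[239. 193.]]
top cone_center [ 0.542 -0.135  0.059] 0.25 [[311. 182.]]
top cone_center [ 0.548 -0.123  0.102] 0.16 [[309. 177.]]
top dome_center [0.426 0.021 0.068] 0.97 [[249. 232.]]
top dome_center [ 0.547 -0.128  0.106] 0.46 [[311. 177.]]
top mill_center [ 0.451 -0.293  0.095] 0.62 [[382. 217.]]
0.7 [ 0.25085037 -0.62664353  0.22659926] [1.79998704e+02 2.76893364e-03 1.11817743e+02] 0.08760410519296297
```

View pics/top.png

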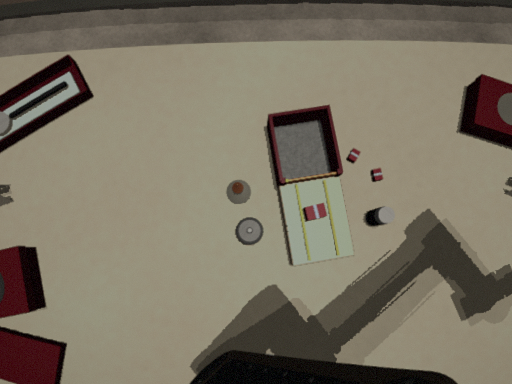

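View pics/scene.png

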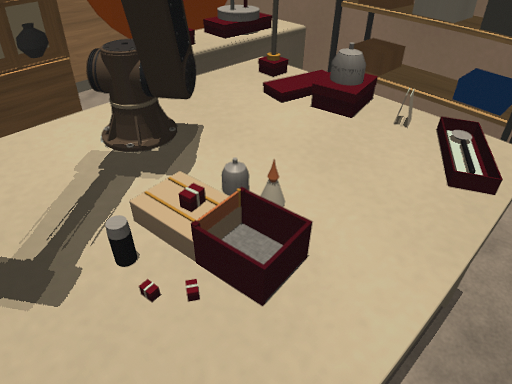

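The top view shows three candidates. One burgundy box is on the deck at (314,212), and two smaller ones lie on the counter at (353,156) and (378,173). The one on the deck, between the strips, is the largest, so I choose that one. The bin is at about (304,145), the flap runs from (285,183) to (340,176), the cone is at (239,192), the dome at (249,232) and the mill at (380,216). The scene view agrees. Next I take close crops for the corners.

```bash
python3 - <<'E'
from h import *
a=cv2.imread('pics/scene.png');b=cv2.imread('pics/top.png')
A=cv2.resize(b[95:275,250:370],None,fx=3.3,fy=3.3,interpolation=cv2.INTER_CUBIC)
B=cv2.resize(a[160:300,125:315],None,fx=4,fy=4,interpolation=cv2.INTER_CUBIC)
cv2.imwrite('pics/c1.png',cv2.convertScaleAbs(A,alpha=1.4));cv2.imwrite('pics/c2.png',cv2.convertScaleAbs(B,alpha=1.4))
E
```

```text
(no output)
```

View pics/c1.png

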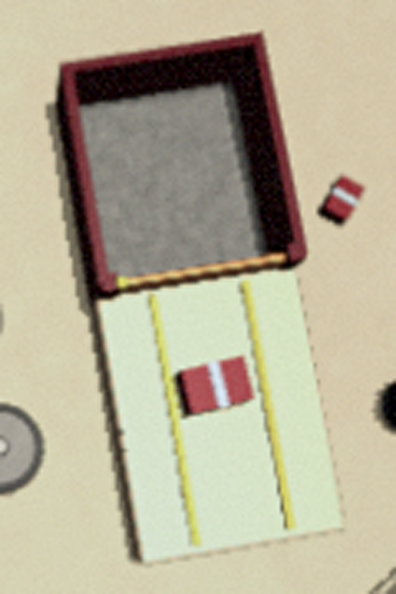

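View pics/c2.png

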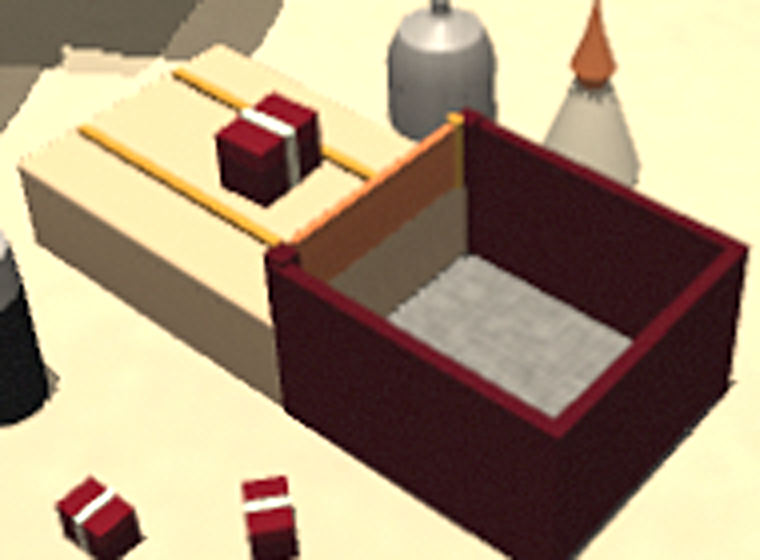

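```bash
cat > fit.py <<'E'
from h import *
from scipy.optimize import least_squares
a=ctrl.snapshot('scene');b=ctrl.snapshot('top')
T=lambda p:(np.array(p)+.5)/3.3-.5+[250,95]
S=lambda p:(np.array(p)+.5)/4-.5+[125,160]
def world(q,P,z0=0):
    c,s=np.cos(q[2]),np.sin(q[2]);P=np.array(P,float)/1000
    return np.c_[q[0]+c*P[:,0]-s*P[:,1],q[1]+s*P[:,0]+c*P[:,1],P[:,2]+z0]
def fit(tp,sp,x0):
    f=lambda q:np.r_[(proj(b,world(q,[p for p,_ in tp]))-T([u for _,u in tp])),(proj(a,world(q,[p for p,_ in sp]))-S([u for _,u in sp]))].ravel()
    r=least_squares(f,x0,loss='soft_l1');print(r.x.round(4),np.degrees(r.x[2]).round(2));print(f(r.x).reshape(-1,2).round(1).tolist());return r.x
d=fit([((168,76,100),(62,67)),((168,-76,100),(263,35)),((-200,76,60),(142,562)),((-200,-76,60),(343,527)),((-192,35,65),(195,544)),((-192,-35,65),(290,527)),((-8,35,65),(153,295)),((-8,-35,65),(245,283))],
 [((-200,76,60),(218,45)),((-200,-76,60),(20,163)),((168,-76,100),(558,436)),((168,76,100),(748,247)),((-192,35,65),(176,72)),((-192,-35,65),(82,128))],[.54,-.13,.15])
g=fit([((-16,23,96),(182,373)),((16-32+32,-23,96),(245,357)),((-16,-23,96),(253,402)),((-16,23,96),(189,415))][1:],
 [((16,-23,96),(262,151)),((16,23,96),(321,110)),((-16,-23,96),(217,140)),((-16,23,96),(275,93)),((16,-23,60),(264,203)),((16,23,60),(319,160))],[.46,-.13,.15])
c,s=np.cos(d[2]),np.sin(d[2]);R=np.array([[c,s],[-s,c]])
print('gift in box',R@(g[:2]-d[:2]),g[2]-d[2])
for l in('cone_center','dome_center','mill_center'):
  for n,sh in(('top',b),('scene',a)):
    r=ctrl.search_frame(sh,l)
    if r: print(l,n,R@(np.array(r[0]['centre'])[:2]-d[:2]))
print('R',R)
E
python3 fit.py
```

```text
[ 0.5499 -0.1292  0.1315] 7.54
[[-0.9, -1.5], [-0.1, -1.1], [-0.2, 1.1], [0.9, 1.0], [0.4, 0.5], [0.3, 0.7], [-0.3, 0.3], [0.0, -0.6], [0.5, -0.7], [-1.3, -0.0], [0.0, 1.4], [0.8, 0.3], [0.2, -0.4], [-0.0, -0.5]]
[ 0.4666 -0.1341  0.1939] 11.11
[[-1.0, 0.2], [-0.1, -0.1], [0.2, 0.4], [-0.3, 0.8], [-0.4, 0.2], [-0.6, -2.0], [-0.2, -0.7], [0.7, 1.4], [1.2, 1.0]]
gift in box [-0.08329648  0.00612632] 0.06238264850615238
cone_center top [-0.00456497  0.17626419]
cone_center scene [0.01264006 0.16601935]
dome_center top [-0.10358039  0.1681798 ]
dome_center scene [-0.08558295  0.14562471]
mill_center top [-0.11648579 -0.1474538 ]
mill_center scene [-0.10280255 -0.16449549]
R [[ 0.99136313  0.13114553]
 [-0.13114553  0.99136313]]
```

Measured in the drop box frame, with the drop box at (0.550, -0.129) and yaw 7.5°:
- **Gift box:** centre at (-83, 6) mm with yaw +3.6°. This fits the stated 80 to 110 mm range and the strip limits.
- **Plan:** line the jaws up with the gift box's x and straddle it. The front finger opens the flap and the rear finger pushes.
- **Target:** TCP at about (0.475, -0.1325), yaw 191.1°. I go above it first.

Call:
carry_out([
  [0,0,10,25,55,0,0],
  [0,0,20,50,110,0,0],
  [0,0,30,75,165,0,0],
  [0,0,40,100,220,0,0],
  [0,0,50,125,275,0,0],
  [0,0,60,150,330,0,0],
  [0,0,70,175,385,0,0],
  [0,0,79.3,200,440,0,0],
  [0,0,79.3,224,494,0,0],
  [0,0,79.3,224,494,0,0],
  [0,0,79.3,224,494,-60,0],
  [0,0,79.3,224,494,-60,0],
  [0,0,79.3,224,494,-60,0],
])

```text
clock: 2.72
tool_pos: [0.4755, -0.1334, 0.1681]
orientation: [-179.9, 0.0, -168.9]
force: [0.6, 0.0, 0.7]
opening: 0.0877
```

```bash
python3 - <<'E'
from h import *
a=ctrl.snapshot('scene');b=ctrl.snapshot('top')
o=ctrl.get_obs();print(o['clock'],o['tool_pos'],o['orientation'],o['joint_pos'],o['force'])
A=cv2.resize(b['pixels'][95:275,230:390],None,fx=3,fy=3);B=cv2.resize(a['pixels'][120:300,115:315],None,fx=3,fy=3)
cv2.imwrite('pics/d.png',cv2.convertScaleAbs(B,alpha=1.4))
E
```

```text
2.825 [ 0.47609213 -0.13316932  0.16866567] [-1.79950723e+02  1.69526377e-01 -1.68907157e+02] [ 7.23265137e+00  6.12154812e+00 -2.65690467e+01  4.49448434e-02
 -5.71369540e+01  3.83578698e+00] [0.56852956 0.45859843 0.46359272]
```

View pics/d.png

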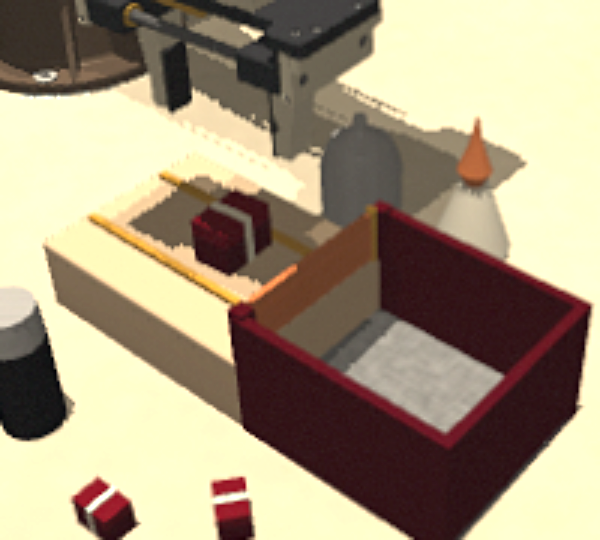

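The crop shows the open jaws above the deck, with the front fingertip at about (285,155) and the gift box at (232,232) between the strips, undisturbed. I descend to just above the gift box and check.

Call:
carry_out([
  [0,0,0,0,0,-30,0],
  [0,0,0,0,0,-56,0],
  [0,0,0,0,0,-56,0],
])

```text
clock: 3.2
tool_pos: [0.4744, -0.133, 0.1106]
orientation: [180.0, -0.1, -168.9]
force: [0.7, 0.6, 0.6]
opening: 0.0878
```

```bash
python3 - <<'E'
from h import *
a=ctrl.snapshot('scene')
o=ctrl.get_obs();print(o['clock'],o['tool_pos'],o['orientation'],o['force'])
B=cv2.convertScaleAbs(cv2.resize(a['pixels'][140:270,115:275],None,fx=5,fy=5,interpolation=cv2.INTER_CUBIC),alpha=1.4)
p=o['tool_pos'];y=np.radians(11.1);e=np.array([np.cos(y),np.sin(y),0]);n=np.array([-e[1],e[0],0])
D=lambda P:[tuple(int(v) for v in (q-[115,140]+.5)*5) for q in proj(a,P)]
for m in(44,65,-44,-65):
    P=D([p+(e*m+n*9.5)/1000,p+(e*m-n*9.5)/1000]);cv2.line(B,*P,(0,255,0),1)
c,s=np.cos(.1315),np.sin(.1315)
W=lambda x,yy,z:[.5499+c*x-s*yy,-.1292+s*x+c*yy,z]
P=D([W(0,.06,.103),W(0,-.059,.103)]);cv2.line(B,*P,(255,0,0),1)
g=[.4666,-.1341];c2,s2=np.cos(.1939),np.sin(.1939)
P=D([[g[0]+c2*x-s2*v,g[1]+s2*x+c2*v,.096] for x,v in((.016,.023),(.016,-.023),(-.016,-.023),(-.016,.023))])
for i in range(4):cv2.line(B,P[i],P[(i+1)%4],(255,255,0),1)
cv2.imwrite('pics/e.png',B)
E
```

```text
3.25 [ 0.47534848 -0.13295023  0.11162629] [-1.79974579e+02  2.70670288e-02 -1.68886149e+02] [-1.10186041  0.393066   -0.03072076]
```

View pics/e.png

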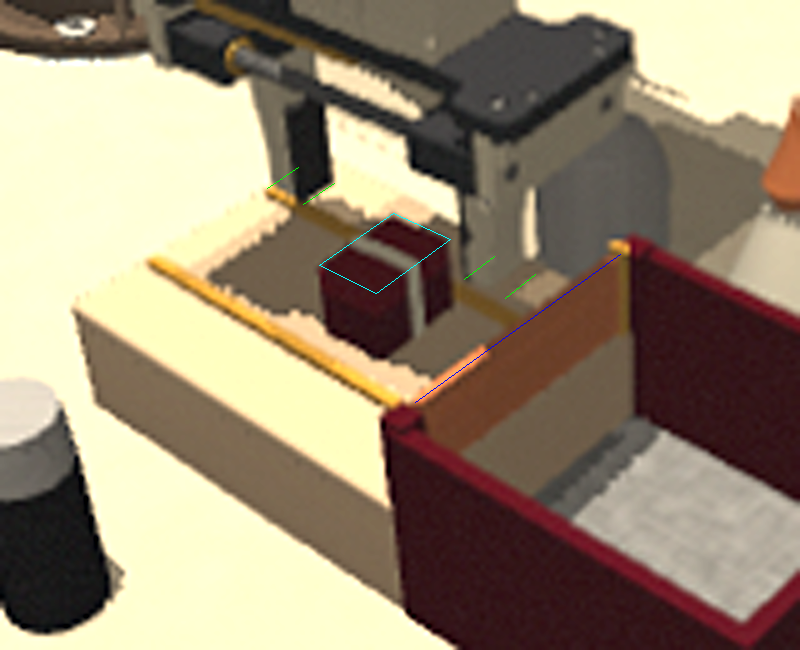

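The overlays agree with the picture. The gift top is at (385,255), the flap line runs from (415,403) to (622,253), and the fingertips are at (300,185) and (500,285), clear on both sides. I descend to a tip height of about 69 mm.

Call:
carry_out([
  [0,0,0,0,0,-20,0],
  [0,0,0,0,0,-35,0],
  [0,0,0,0,0,-42,0],
  [0,0,0,0,0,-42,0],
  [0,0,0,0,0,-42,0],
])

```text
clock: 3.88
tool_pos: [0.4756, -0.1327, 0.0695]
orientation: [-180.0, 0.1, -168.9]
force: [-0.0, -0.4, 1.1]
opening: 0.0873
```

Call:
carry_out([
  [0,0,0,4,0.4,0,0],
  [0,0,0,8,0.8,0,0],
  [0,0,0,12,1.2,0,0],
  [0,0,0,15,1.5,0,0],
  [0,0,0,18,1.8,0,0],
  [0,0,0,21,2.1,0,0],
  [0,0,0,24,2.4,0,0],
  [0,0,0,27,2.7,0,0],
  [0,0,0,30,3.0,0,0],
  [0,0,0,34,3.4,0,0],
  [0,0,0,38,3.8,0,0],
  [0,0,0,42,4.2,0,0],
  [0,0,0,46,4.6,0,0],
  [0,0,0,50,4.9,0,0],
  [0,0,0,50,4.9,0,0],
])

```text
clock: 5.75
tool_pos: [0.5254, -0.1277, 0.0686]
orientation: [-180.0, 0.0, -168.9]
force: [-1.5, -0.5, 0.2]
opening: 0.0876
```

```bash
python3 - <<'E'
from h import *
a=ctrl.snapshot('scene');b=ctrl.snapshot('top')
o=ctrl.get_obs();print(o['clock'],o['tool_pos'],o['orientation'],o['force'])
B=cv2.convertScaleAbs(cv2.resize(a['pixels'][140:290,125:315],None,fx=4,fy=4,interpolation=cv2.INTER_CUBIC),alpha=1.5)
cv2.imwrite('pics/f.png',B)
E
```

```text
5.85 [ 0.52515345 -0.12777982  0.06864635] [-1.79990178e+02  2.95091929e-02 -1.68882124e+02] [-0.36459057 -0.53963991 -0.98917962]
```

View pics/f.png

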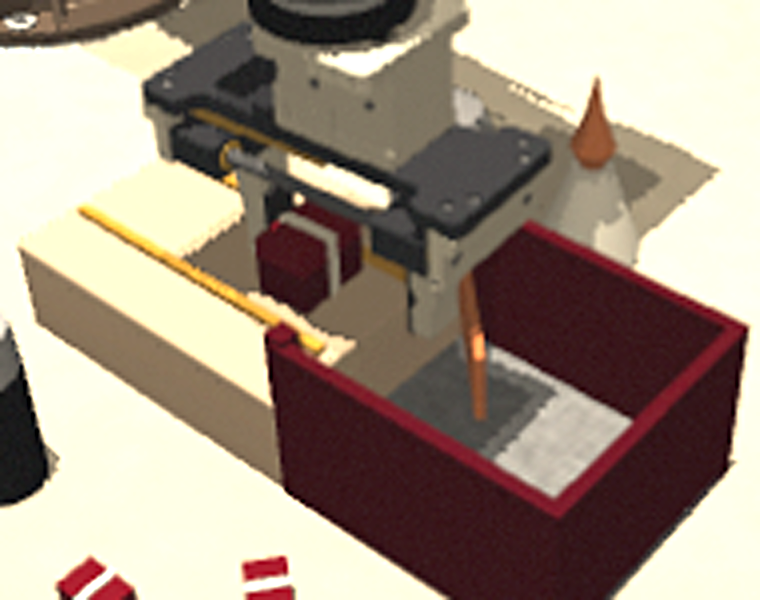

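The front finger holds the flap well open, edge-on at (478,350). The rear finger is against the gift box at (305,260), well behind the flap. I keep pushing.

Call:
carry_out([
  [0,0,0,4,0.4,0,0],
  [0,0,0,8,0.8,0,0],
  [0,0,0,12,1.2,0,0],
  [0,0,0,16,1.6,0,0],
  [0,0,0,20,2.0,0,0],
  [0,0,0,24,2.4,0,0],
  [0,0,0,28,2.8,0,0],
  [0,0,0,32,3.2,0,0],
  [0,0,0,36,3.6,0,0],
  [0,0,0,40,4.0,0,0],
  [0,0,0,44,4.4,0,0],
  [0,0,0,48,4.8,0,0],
  [0,0,0,52,5.2,0,0],
  [0,0,0,56,5.6,0,0],
  [0,0,0,60,6.0,0,0],
  [0,0,0,64,6.4,0,0],
  [0,0,0,68,6.7,0,0],
  [0,0,0,68,6.7,0,0],
  [0,0,0,68,6.7,0,0],
])

```text
clock: 8.22
tool_pos: [0.5931, -0.121, 0.0686]
orientation: [-180.0, 0.0, -168.9]
force: [0.2, 0.3, 0.3]
opening: 0.0875
```

```bash
python3 - <<'E'
from h import *
a=ctrl.snapshot('scene');b=ctrl.snapshot('top')
o=ctrl.get_obs();print(o['clock'],o['tool_pos'],o['orientation'],o['force'])
B=cv2.convertScaleAbs(cv2.resize(a['pixels'][140:290,125:315],None,fx=4,fy=4,interpolation=cv2.INTER_CUBIC),alpha=1.5)
cv2.imwrite('pics/g.png',B)
for n in(a,b):
  for r in ctrl.search_frame(n,'giftbox_center'):print(np.round(r['centre'],3),r['confidence'])
E
```

```text
8.325 [ 0.59292945 -0.12105021  0.06863422] [-1.79997557e+02  1.89978991e-02 -1.68883578e+02] [-0.25151522 -0.83732278  1.05752551]
[ 0.586 -0.121  0.043] 0.82
[ 0.628 -0.262  0.021] 0.59
[ 0.575 -0.12   0.04 ] 0.49
[ 0.615 -0.252  0.026] 0.44
```

View pics/g.png

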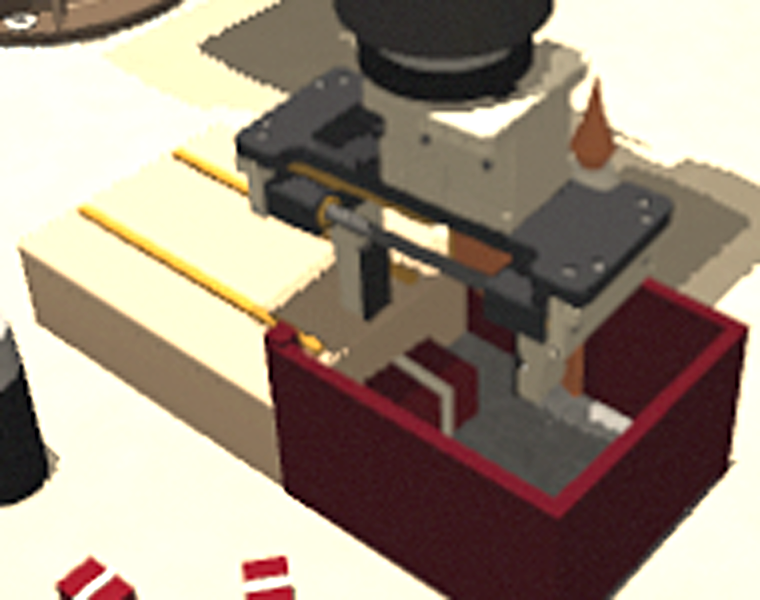

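The gift box has dropped. It sits on the bin floor at about (430,385) in the crop, with its upper surface at z ≈ 0.04, below the flap. I retreat along the deck so the flap closes behind the front finger, then go up.

Call:
carry_out([
  [0,0,0,-10,-1,0,0],
  [0,0,0,-20,-2,0,0],
  [0,0,0,-30,-3,0,0],
  [0,0,0,-40,-4,0,0],
  [0,0,0,-50,-5,0,0],
  [0,0,0,-60,-6,0,0],
  [0,0,0,-70,-7,0,0],
  [0,0,0,-80,-8,0,0],
  [0,0,0,-90,-9,0,0],
  [0,0,0,-100,-10,0,0],
  [0,0,0,-110,-11,0,0],
  [0,0,0,-120,-12,0,0],
  [0,0,0,-130,-13,0,0],
  [0,0,0,-135,-13,0,0],
  [0,0,0,-135,-13,30,0],
  [0,0,0,-135,-13,70,0],
  [0,0,0,-135,-13,120,0],
  [0,0,0,-135,-13,120,0],
  [0,0,0,-135,-13,120,0],
])

```text
clock: 10.8
tool_pos: [0.4575, -0.1339, 0.1883]
orientation: [180.0, 0.0, -168.9]
force: [0.3, -0.2, 0.0]
opening: 0.0879
```

```bash
python3 - <<'E'
from h import *
a=ctrl.snapshot('scene');b=ctrl.snapshot('top')
o=ctrl.get_obs();print(o['clock'],o['tool_pos'],o['orientation'],o['force'])
B=cv2.convertScaleAbs(cv2.resize(a['pixels'][140:290,125:315],None,fx=4,fy=4,interpolation=cv2.INTER_CUBIC),alpha=1.5)
cv2.imwrite('pics/i.png',B)
for n in(a,b):
  for l in('giftbox_center','cone_center','dome_center','mill_center'):
    for r in ctrl.search_frame(n,l)[:3]:print(l,np.round(r['centre'],3),round(r['confidence'],2))
E
```

```text
10.9 [ 0.45710602 -0.13399949  0.18746552] [ 1.79976060e+02 -1.04449469e-01 -1.68888969e+02] [-0.29238927  0.18491747  0.63549907]
giftbox_center [ 0.628 -0.258  0.021] 0.81
giftbox_center [ 0.584 -0.126  0.043] 0.65
giftbox_center [ 0.572 -0.314  0.023] 0.53
cone_center [0.54  0.037 0.054] 0.65
dome_center [0.445 0.003 0.054] 0.91
mill_center [ 0.472 -0.305  0.067] 0.93
```

View pics/i.png

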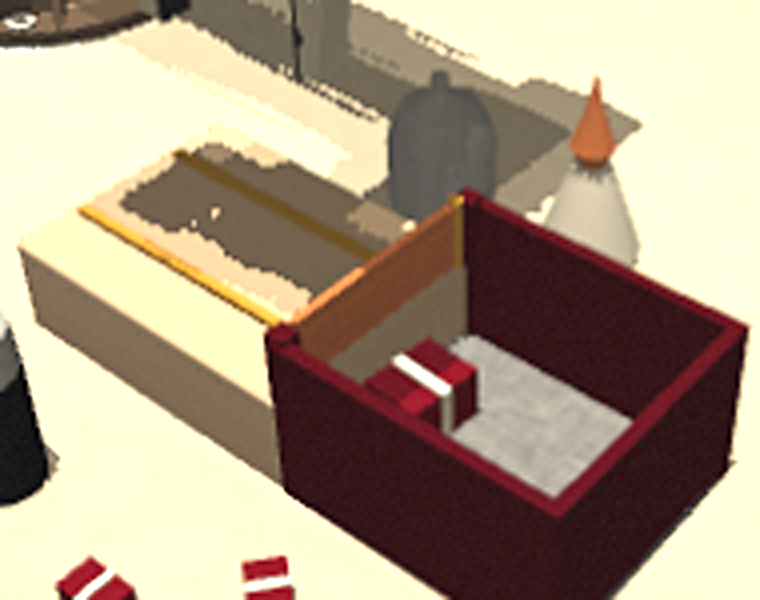

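The flap is shut, running from (290,325) to (460,205). The gift box lies in the bin at (425,385), the ornaments are unchanged, and the robot is clear.

```bash
python3 -c "
from plant import ctrl
print(ctrl.close_job())"
```

```text
the job is handed in; nothing more can be done
None
```

The gift box is in the bin, the flap has swung shut, and the job is handed in; the interface gave no verdict. The run took about 11 s of the 42 s allowed.

- **What I did:** I chose the largest burgundy box, the one on the deck, and straddled it with the open jaws lined up to its sides. One slow forward push let the front finger open the flap while the rear finger slid the box about 100 mm along the deck until it dropped. I then backed out along the deck and lifted clear.
- **Last checks:** The final picture shows the flap shut and the robot clear of everything. The visible surface of the box is at about (0.584, -0.126, 0.043) m, so its centre is about 26 mm above the counter and inside the walls. The ornaments were found within about 2 mm of their starting positions.
- **Forces:** The wrist force I read after each move never passed about 2 N.
- **Weak points:** In the final check the top camera gave no detections, so those positions rest on the scene camera alone. I judged the flap angle by eye from the pictures; I did not measure it.

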